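Level the spice shelf

TASK

The little spice shelf on the counter leans: its knob end is low. Stand the toppled pocket spirit level upright on its base in the middle of the shelf, lengthwise along it, let go, and then turn the levelling-foot knob clockwise until the bubble sits centred between the two lines. Last, press down firmly (about 10 N) on top of the level and keep pressing: finish while still pressing it against the shelf, with the bubble still centred and the mug and the jars left alone.

Things in the scene. Friction and masses are not known exactly. Their poses are not given: they have to be found in the camera images.
- level: Pocket spirit level: aluminium block, black end plates, 32 mm thick (x), 66 mm long (y), 44 mm tall (z), 0.13 to 0.21 kg. Origin: centre of its base; z points from base to top edge. Starts lying on its side on the counter (32 mm high), top edge away from the robot. Can be gripped by its two ends and rolled upright about y; rolled past 60 degrees it settles on its base.
- vial (a point): Middle of the yellow-green vial (48 mm long, along y) on the level's top edge, 44 mm above its base: pale bubble 13 mm long, two dark lines 9 mm either side of the middle. Axes as the level's.
- bubble (a joint): Place of the bubble along the level's y in m: 0 is centred between the lines, positive towards +y, ends at -0.0145 and 0.0145 (reached at 0.054 rad of tilt). It floats to the higher end and takes about 1 s to settle. With the level upright along the shelf, it moves about 4.3 mm for each radian of the knob.
- shelf: White spice shelf: board 130 mm (x) by 300 mm (y), 14 mm thick, on a stand fixed to the counter. Origin: centre of the board's top, about 72 mm above the counter when level, some 7 mm lower when leaning; z is the board's normal. The +y end is hinged on fixed feet; the -y end is carried by the levelling foot and is low at the start.
- knob_grip (a point): Centre of the black bar grip of the levelling-foot knob, on its axis, 24 mm above the board's top, 120 mm along -y from the shelf's origin. The bar is 46 mm long (x), 12 mm thick (y, the way to pinch it), 8 to 34 mm above the board, on a steel disc 48 mm across, 9 mm high. z points up. It turns against 0.15 N m and stays where left, also when the shelf is pressed.
- knob (a joint): Angle of the knob in rad, growing clockwise seen from above, stops at 0 and 5.5. Clockwise raises the -y end: 0.016 rad of shelf tilt (4 mm at the knob) per rad. The angle at which the shelf is level differs from case to case; 1.1 to 3 rad must be turned, in several grasps.
- mug: White mug, 80 mm wide, 90 mm tall, handle at its +y; origin at the centre of its underside. To be left alone.
- jar_a: Spice jar, 44 mm wide, 85 mm tall, origin at the centre of its underside. To be left alone.
- jar_b: Spice jar, 44 mm wide, 85 mm tall, origin at the centre of its underside. To be left alone.
Mind the look-alikes: they are no part of the job. Several things have the shape of the level; the one meant has the colours described above.

How it is judged:
By the outcome, as a careful person would: the job done as asked, in the order asked, and still so for the second after the job is handed in, while the arm keeps its last pose, push and grip.
It also fails if it takes over 72 s, if anything falls off the work surface, if the arm or the gripper's body presses on something with over 40 N, if the wrist force passes 120 N, or if a joint passes its speed limit or range.

ROBOT

A 6-joint arm with a two-finger parallel gripper is mounted at the origin on the work surface. World frame = base frame: x ahead of the robot, y to its left, z up, the work surface at z = 0. Lengths are in mm, angles in rad, forces in N, time in s.
With the tool pointing down it reaches from about 300 to 775 mm from the base axis. Payload 14.6 kg.
Tool frame: the origin (TCP) lies between the finger pads; the fingertips stand manip.tip_reach ahead of it and the grasp point (between the pads) lies 5 mm behind it (manip.tip_reach is the distance from the TCP to the fingertips, in mm); z points along the fingers, y is the line along which they close (so a half turn about z gives the same grasp; the last joint's range is limited). The gripper opens to 94 mm and grips with 3 to 60 N. Pads are 16 mm wide; open, the fingers measure 119 mm over their backs; the gripper's body (75 mm by 177 mm) begins 78 mm behind the grasp point.
Start: joints at [-1.284, 0.3, 1.521, -0, 1.321, -0.067], TCP at [190.548, -515.927, 219.446] pointing down, gripper open.
Joint ranges: [-3.03, 3.03], [-0.79, 2.21], [0.23, 2.52], [-1.04, 4.18], [0, 3.07], [-2.55, 2.55]. Speed limits (rad/s): [2.22, 2.22, 2.57, 3.14, 3.14, 3.14].

INTERFACE

Orientations are given as [roll, pitch, yaw] about the fixed x, y, z axes, in that order (R = Rz(yaw) Ry(pitch) Rx(roll)).
In Python, from cell import manip gives the robot as it stands. The module is installed in compiled form; this text tells all that it offers.
- The arm moves only by the shell command python3 -m creep 'ROWS' [FORCE]. ROWS is JSON, a list of rows, each a list of 3 entries, a list of its own where there are three numbers: the opening, from -1 (shut) to 1 (fully open), then the shift along the tool's x, y, z in cm, then the turn about the tool's z in units of 5 degrees (1.0 is 5 degrees). In form: [[grip, [tx, ty, tz], roll], ...]. A call has 1 to 12 rows; each row is the pose to reach, as a shift and turn from the pose commanded when the call began, along the tool's axes at that moment; what a row does not reach only later rows make up. A row lasts 1/10 s, in which the tool goes at most 50 mm and 8.59 degrees, less where a joint would pass 70% of its speed; a pose out of reach is approached as far as the arm can. A call with a gripper value outside its range is refused whole. The fingers move at their own pace and stop on an object; FORCE is the grip in N (left out, the last holds). Time passes only in rows, so rows that repeat a pose let the fingers close. It gives the time, the measured TCP pose, the force, the opening and the grip force at its end, in the units of the state.
- manip.read_state(): the state, without advancing time (a new reading comes with each control period).
- manip.camera(name): name is "scene" or "top" or "wrist"; returns the picture (400x640x3 uint8, red, green, blue); there is no depth.
- manip.camera_params(name): a dict with "fovy" (degrees; the focal length in pixels is half the picture's height over the tangent of half this angle, whatever the lens; pixels are square), "cx", "cy" (the principal point, pixels), "origin" and "attitude" of the camera in the world. Camera axes: x right, y down, z forward; pixel columns grow to the right and rows downward; lengths in mm; the calibration is good to about 2 mm. A picture is of the moment at which its call begins: read the wrist's pose just before it. camera_params takes no time and is no camera call; for the wrist camera it gives the pose at the moment of the call.
- manip.sign_off(): hands the job in; it is judged then, once.
The state is a dict: "clock": time; "joints": joint angles; "qd": joint speeds; "effort": joint torques, N m; "eef_pos": TCP position; "eef_rot": TCP orientation; "wrist_force": force on the tool from outside, world axes, zero at the start; "moment": the same for the moment, N m; "finger_gap": finger opening in mm; "finger_force": force on a finger pad.
Only numpy, scipy, OpenCV 4.12 (cv2) and the standard library are available. Lean on these libraries where they do the work, as an engineer would, in place of code of your own. Each camera call takes 0.05 s, during which the arm holds its last target. There are 200 camera calls.

## Working session

There is one attempt and no reset: what is moved stays moved. The work goes in short steps, Python scripts to look and compute and a shell command to move; the robot and the scene stay as the last step left them, time stands still between calls to the robot, and variables do not carry over. Pictures are saved under pics/ and viewed, at most 14 in all, crops included, and the job is handed in when it is done.

```bash
mkdir -p pics; cat > h.py <<'E'
import numpy as np, cv2
from cell import manip
from scipy.spatial.transform import Rotation as R
def cam(n):
    p=manip.camera_params(n); im=manip.camera(n); return im,p
def save(n,im): cv2.imwrite('pics/'+n+'.png',im[:,:,::-1])
def att(p):
    a=np.array(p['attitude'],float)
    return a if a.shape==(3,3) else R.from_euler('xyz',a).as_matrix()
def ray(p,u,v):
    f=200/np.tan(np.radians(p['fovy'])/2)
    d=att(p)@np.array([(u-p['cx'])/f,(v-p['cy'])/f,1.]); return np.array(p['origin'],float),d
def onz(p,u,v,z):
    o,d=ray(p,u,v); return o+d*(z-o[2])/d[2]
def proj(p,X):
    f=200/np.tan(np.radians(p['fovy'])/2)
    c=att(p).T@(np.array(X,float)-np.array(p['origin'],float)); return f*c[0]/c[2]+p['cx'],f*c[1]/c[2]+p['cy']
E
python3 - <<'E'
from h import *
print(manip.read_state()); print(manip.tip_reach)
ims=[]
for n in('scene','top','wrist'):
    im,p=cam(n); print(n,p); save(n+'0',im)
E
```

```text
{'clock': 0.0, 'joints': array([-1.28358643e+00,  3.00460982e-01,  1.52157192e+00, -2.01035406e-05,
        1.32067329e+00, -6.66209451e-02]), 'qd': array([ 9.28018990e-04,  1.21204985e-03, -5.74572102e-05, -1.22840682e-03,
        9.23091614e-04,  2.25131383e-05]), 'effort': array([ 1.40799177e-03, -5.31808341e+01, -3.52728868e+01,  7.08673079e-02,
        2.44989916e-02, -8.32584715e-05]), 'eef_pos': array([ 190.48616303, -515.70794426,  218.89573847]), 'eef_rot': array([-3.14048028e+00, -5.47012331e-05,  3.53835795e-01]), 'wrist_force': array([ 0.16794525, -0.54906897, -1.17105867]), 'moment': array([-0.01362164,  0.02717639,  0.00988613]), 'finger_force': 0.0, 'finger_gap': 94.22628025792551}
14.0
scene {'fovy': 51.6644657199066, 'cx': 315.08523530623927, 'cy': 198.6811286280591, 'origin': array([1163.4457378 ,  287.64248564,  792.74864654]), 'attitude': array([-2.35873971, -0.02052787,  2.10079835])}
top {'fovy': 48.477450489595114, 'cx': 318.47023644481567, 'cy': 200.88067614677914, 'origin': array([ 361.76989066,  -37.77986002, 1168.40501237]), 'attitude': array([-2.96309761, -0.0282291 , -1.55613151])}
wrist {'fovy': 64.00031623536816, 'cx': 320.5550229392937, 'cy': 196.9328600623079, 'origin': array([ 258.79279623, -491.53621465,  384.98728378]), 'attitude': array([ 2.88725547e+00,  1.41821516e-03, -1.21664171e+00])}
```

View pics/top0.png

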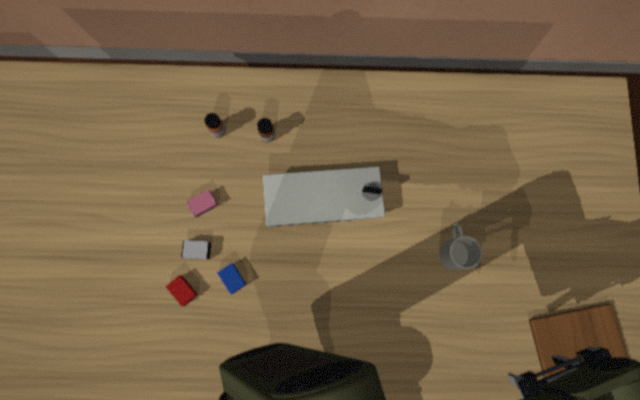

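View pics/scene0.png

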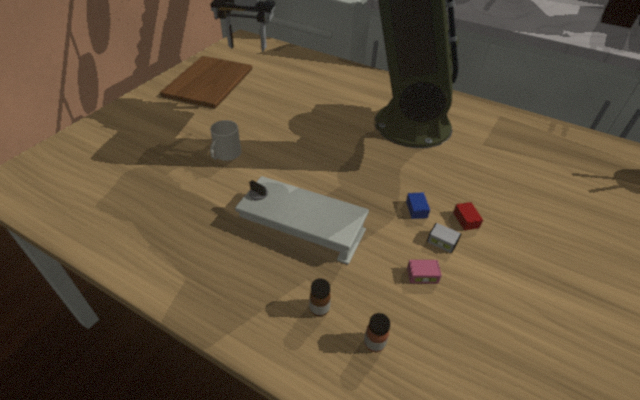

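The top view shows the aluminium level at (197,250), the shelf centred near (323,196) with its knob at (372,190), the mug at (461,252) and the jars at (215,124) and (266,128). The scene view agrees: the grey block at (444,237) is the level, and the pink, blue and red blocks are the look-alikes.

```bash
python3 - <<'E'
from h import *
im,p=cam('top'); hsv=cv2.cvtColor(im,cv2.COLOR_RGB2HSV)
def blob(m,near,z,name):
    m=cv2.morphologyEx(m.astype(np.uint8),cv2.MORPH_CLOSE,np.ones((3,3)))
    cs,_=cv2.findContours(m,cv2.RETR_EXTERNAL,cv2.CHAIN_APPROX_NONE)
    cs=[c for c in cs if cv2.contourArea(c)>60]
    c=min(cs,key=lambda c:-cv2.pointPolygonTest(c,near,True))
    P=np.array([onz(p,u,v,z)[:2] for u,v in c[:,0].astype(float)],np.float32)
    r=cv2.minAreaRect(P); print(name,cv2.boundingRect(c),r); print(cv2.boxPoints(r).round(0).tolist())
low=(hsv[...,1]<70)
print(hsv[250,180:215].tolist()); print(hsv[240:262,197].tolist())
m=low
blob(m&(np.indices(m.shape)[0]>60),(197,250),32,'level')
blob(m&(np.indices(m.shape)[0]>60)&(hsv[...,2]>90),(323,196),68,'shelf')
dark=hsv[...,2]<45
blob(dark,(371,191),90,'knob')
print('mug',onz(p,461,248,90),'jars',onz(p,214,119,85),onz(p,265,124,85))
big=cv2.resize(im[150:310,150:410],None,fx=3,fy=3,interpolation=cv2.INTER_CUBIC); save('crop1',big)
E
```

```text
[[18, 98, 140], [17, 101, 126], [15, 52, 107], [10, 6, 124], [0, 4, 138], [0, 4, 141], [30, 7, 141], [20, 5, 141], [10, 5, 143], [8, 7, 142], [40, 5, 144], [8, 7, 145], [30, 4, 143], [6, 9, 140], [18, 9, 144], [165, 4, 140], [30, 9, 141], [30, 4, 140], [0, 5, 142], [5, 11, 142], [12, 9, 144], [18, 9, 142], [0, 2, 143], [15, 11, 144], [0, 2, 142], [165, 4, 142], [10, 6, 128], [0, 3, 86], [45, 16, 32], [35, 96, 16], [17, 116, 55], [19, 109, 84], [19, 116, 92], [18, 101, 96], [20, 105, 97]]
[[14, 34, 98], [18, 11, 120], [15, 7, 138], [150, 2, 141], [0, 2, 144], [24, 9, 145], [10, 5, 143], [23, 7, 146], [10, 5, 144], [0, 4, 143], [30, 4, 140], [170, 5, 144], [15, 4, 139], [8, 7, 139], [30, 2, 140], [24, 9, 141], [10, 5, 144], [12, 9, 137], [19, 27, 132], [17, 69, 129], [19, 100, 138], [18, 103, 143]]
level (182, 240, 28, 20) ((436.24560546875, 242.54478454589844), (47.942935943603516, 68.17203521728516), 0.9870319962501526)
[[412.0, 276.0], [413.0, 208.0], [461.0, 209.0], [460.0, 277.0]]
shelf (262, 166, 123, 61) ((575.1502685546875, -77.48292541503906), (136.07095336914062, 302.15582275390625), 5.8455305099487305)
[[492.0, 66.0], [523.0, -235.0], [658.0, -221.0], [627.0, 80.0]]
knob (363, 186, 19, 8) ((589.1722412109375, -198.3985137939453), (44.58704376220703, 15.8058443069458), 83.9037857055664)
[[579.0, -220.0], [595.0, -221.0], [599.0, -177.0], [584.0, -175.0]]
mug [ 446.73169976 -415.44439188   90.        ] jars [764.35562016 203.72690166  85.        ] [754.23960297  73.80403355  85.        ]
```

View pics/crop1.png

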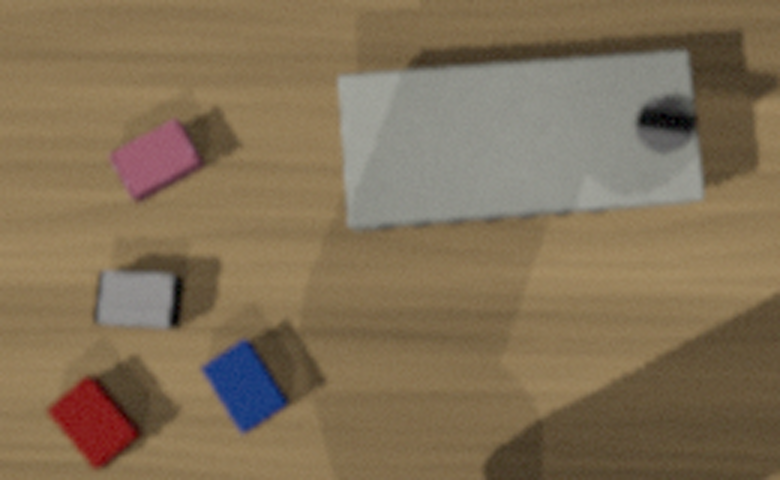

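The crop shows the silver level with its end plate dark at the right, and the knob's bar lying roughly along y at crop (666,120). The measured sizes fit: shelf 136x302 mm at yaw 0.102, level 48x68, and the knob 2 mm from where the shelf's pose puts it.

```bash
cat >> h.py <<'E'
def go(x,y,z,yaw,cur=None):
    s=manip.read_state(); P=np.array(cur[:3] if cur else s['eef_pos']); Y=cur[3] if cur else s['eef_rot'][2]
    d=(np.array([x,y,z])-P)/10; c,sn=np.cos(Y),np.sin(Y)
    t=[c*d[0]+sn*d[1], sn*d[0]-c*d[1], -d[2]]
    dy=(yaw-Y+np.pi/2)%np.pi-np.pi/2
    print('shift',np.round(t,2),'roll',round(-np.degrees(dy)/5,2),'q6',round(s['joints'][5],2))
E
python3 -c "
from h import *
go(430,243,219,0.017,[190.548,-515.927,219.446,.3538])"
```

```text
shift [ 4.876e+01 -6.290e+01  4.000e-02] roll 3.86 q6 -0.07
```

```bash
python3 -m creep '[[1,[5,-6.3,0],0.8],[1,[10,-12.6,0],1.6],[1,[15,-19,0],2.4],[1,[20,-25,0],3.2],[1,[25,-31.5,0],3.86],[1,[30,-38,0],3.86],[1,[35,-45,0],3.86],[1,[40,-51,0],3.86],[1,[45,-58,0],3.86],[1,[48.8,-62.9,0],3.86],[1,[48.8,-62.9,0],3.86],[1,[48.8,-62.9,0],3.86]]' 5
```

```text
clock: 1.4
eef_pos: [372.7, 58.0, 219.7]
eef_rot: [3.142, -0.001, 0.017]
wrist_force: [1.1, -1.0, 0.1]
finger_gap: 93.9
finger_force: 0.0
```

```bash
python3 -m creep '[[1,[0,0,0],0],[1,[0,0,0],0]]'; python3 - <<'E'
from h import *
im,p=cam('wrist'); save('w1',im); s=manip.read_state(); print(s['eef_pos'],s['eef_rot'],s['joints'])
E
```

```text
clock: 1.6
eef_pos: [372.4, 56.5, 219.2]
eef_rot: [3.141, 0.001, 0.02]
wrist_force: [-0.1, -0.2, 0.1]
finger_gap: 93.9
finger_force: 0.0
[372.37056881  55.4881607  219.24831867] [3.14140268e+00 5.70983863e-04 1.76000446e-02] [ 5.06723532e-02 -9.95587278e-02  1.96097929e+00 -1.78440603e-04
  1.28074905e+00  1.60391966e+00]
```

```bash
python3 -m creep '[[1,[2,-5,0],0],[1,[4,-10,0],0],[1,[5.4,-14,0],0],[1,[5.4,-18.7,0],0],[1,[5.4,-18.7,0],0],[1,[5.4,-18.7,0],0],[1,[5.4,-18.7,0],0]]'; python3 - <<'E'
from h import *
im,p=cam('wrist'); save('w2',im); print(proj(p,(436,243,32)))
E
```

```text
clock: 2.35
eef_pos: [423.8, 241.8, 219.6]
eef_rot: [3.141, -0.0, 0.014]
wrist_force: [-0.9, -0.6, -0.3]
finger_gap: 93.9
finger_force: 0.0
(np.float64(318.8757739600645), np.float64(169.73283298823966))
```

View pics/w2.png

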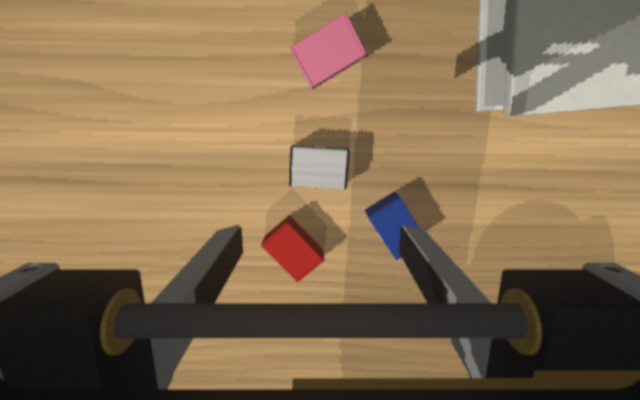

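The wrist view shows the level at (319,167), with black end plates and the vial edge away from the robot at row 147. The red and blue blocks are nearer the robot and the pink one is beyond.

```bash
python3 - <<'E'
from h import *
im,p=cam('wrist'); hsv=cv2.cvtColor(im,cv2.COLOR_RGB2HSV)
m=((hsv[...,1]<40)&(hsv[...,2]>100)).astype(np.uint8); m[:,:270]=0;m[:,380:]=0;m[:130]=0;m[200:]=0
c=max(cv2.findContours(m,0,1)[0],key=cv2.contourArea)
P=np.array([onz(p,u,v,32)[:2] for u,v in c[:,0].astype(float)],np.float32)
r=cv2.minAreaRect(P);print(cv2.boundingRect(c),r,cv2.boxPoints(r).round(1).tolist())
for nm,lo,hi in(('red',(0,8),1),('blue',(105,130),1)):
    k=((hsv[...,0]>=lo[0])&(hsv[...,0]<=lo[1])&(hsv[...,1]>150)&(hsv[...,2]>50)).astype(np.uint8)
    c=max(cv2.findContours(k,0,1)[0],key=cv2.contourArea)
    P=np.array([onz(p,u,v,32)[:2] for u,v in c[:,0].astype(float)],np.float32);print(nm,cv2.boxPoints(cv2.minAreaRect(P)).round().tolist())
go(451,243,60,.03)
E
```

```text
(291, 146, 57, 43) ((438.6877746582031, 243.5119171142578), (61.23713684082031, 44.150760650634766), 87.29016876220703) [[415.20001220703125, 214.0], [459.29998779296875, 211.89999389648438], [462.20001220703125, 273.1000061035156], [418.1000061035156, 275.1000061035156]]
red [[296.0, 268.0], [331.0, 230.0], [382.0, 277.0], [348.0, 315.0]]
blue [[331.0, 149.0], [353.0, 116.0], [405.0, 151.0], [383.0, 184.0]]
shift [ 2.72 -0.06 15.97] roll -0.18 q6 2.0
```

```bash
python3 -c "
from h import *
go(452,243.5,17.5,-.045)"; python3 -m creep '[[1,[2.8,-0.1,3],0.7],[1,[2.8,-0.1,8],0.7],[1,[2.8,-0.1,13],0.7],[1,[2.8,-0.1,17],0.7],[1,[2.8,-0.1,19],0.7],[1,[2.8,-0.1,20.2],0.7],[1,[2.8,-0.1,20.2],0.7],[1,[2.8,-0.1,20.2],0.7]]'
```

```text
shift [ 2.82 -0.11 20.22] roll 0.68 q6 2.0
clock: 3.25
eef_pos: [452.1, 245.0, 18.6]
eef_rot: [-3.141, -0.001, -0.045]
wrist_force: [0.1, 0.4, 0.3]
finger_gap: 93.9
finger_force: 0.0
```

Close at 5 N.

```bash
python3 -m creep '[[-1,[0,0,0],0],[-1,[0,0,0],0],[-1,[0,0,0],0],[-1,[0,0,0],0],[-1,[0,0,0],0],[-1,[0,0,0],0],[-1,[0,0,0],0],[-1,[0,0,0],0]]' 5
```

```text
clock: 4.05
eef_pos: [451.6, 245.2, 17.8]
eef_rot: [-3.141, -0.0, -0.044]
wrist_force: [-1.9, -1.6, 6.7]
finger_gap: 66.2
finger_force: 5.0
```

```bash
python3 -m creep '[[-1,[-0.6,0,-0.9],0],[-1,[-1.5,0,-1.6],0],[-1,[-2,0,-2.4],0],[-1,[-2,0,-4],0],[-1,[-2,1,-6],0],[-1,[-2,2,-8],0],[-1,[-2,2,-8],0],[-1,[-2,2,-8],0]]'; python3 - <<'E'
from h import *
im,p=cam('scene'); x,y=proj(p,manip.read_state()['eef_pos']);x=int(x);y=int(y)
save('s1',cv2.resize(im[max(0,y-60):y+60,x-80:x+80],None,fx=5,fy=5,interpolation=cv2.INTER_CUBIC))
E
```

```text
clock: 4.85
eef_pos: [430.3, 226.2, 97.4]
eef_rot: [-3.141, -0.001, -0.044]
wrist_force: [0.1, 0.7, -2.1]
finger_gap: 65.7
finger_force: 5.0
```

View pics/s1.png

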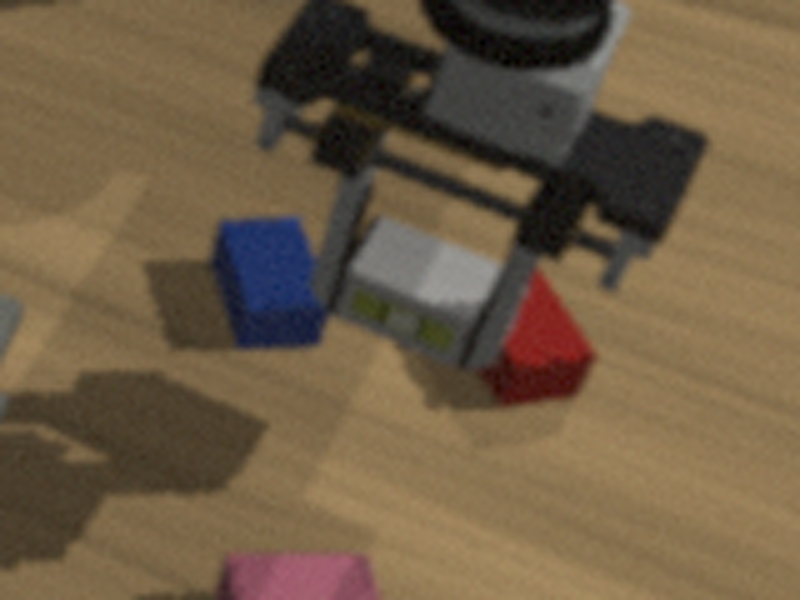

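The crop shows the level still lying flat in the grip, with the vial facing away from the robot at (405,315). It has not swung under its own weight, so I'll roll it against the counter in a clear spot.

```bash
python3 -c "
from h import *
go(465,135,18,-.044)"; python3 -m creep '[[-1,[1,3,0],0],[-1,[2,6,0],0],[-1,[3.1,9.2,0],0],[-1,[3.1,9.2,3],0],[-1,[3.1,9.2,6],0],[-1,[3.1,9.2,7.4],0],[-1,[3.1,9.2,8],0],[-1,[3.1,9.2,8],0],[-1,[3.1,9.2,8],0]]' 3
```

```text
shift [3.89 8.96 7.88] roll -0.0 q6 2.02
clock: 5.8
eef_pos: [457.5, 133.0, 17.7]
eef_rot: [-3.141, -0.0, -0.044]
wrist_force: [0.2, 0.7, -1.1]
finger_gap: 65.6
finger_force: 3.0
```

```bash
python3 -m creep '[[-1,[-0.35,0,-0.35],0],[-1,[-0.7,0,-0.7],0],[-1,[-1.1,0,-1.05],0],[-1,[-1.55,0,-1.3],0],[-1,[-2.05,0,-1.5],0],[-1,[-2.6,0,-1.65],0],[-1,[-3.1,0,-1.75],0],[-1,[-3.65,0,-1.75],0],[-1,[-4.2,0,-1.7],0],[-1,[-4.7,0,-1.6],0],[-1,[-5.2,0,-1.4],0],[-1,[-5.2,0,-1.4],0]]' 3; python3 - <<'E'
from h import *
im,p=cam('scene'); x,y=proj(p,manip.read_state()['eef_pos']);x=int(x);y=int(y)
save('s2',cv2.resize(im[max(0,y-50):y+50,x-65:x+65],None,fx=4,fy=4,interpolation=cv2.INTER_CUBIC))
E
```

```text
clock: 7.0
eef_pos: [404.6, 135.0, 31.1]
eef_rot: [3.141, 0.001, -0.044]
wrist_force: [-0.8, 0.3, -2.6]
finger_gap: 66.1
finger_force: 3.0
```

View pics/s2.png

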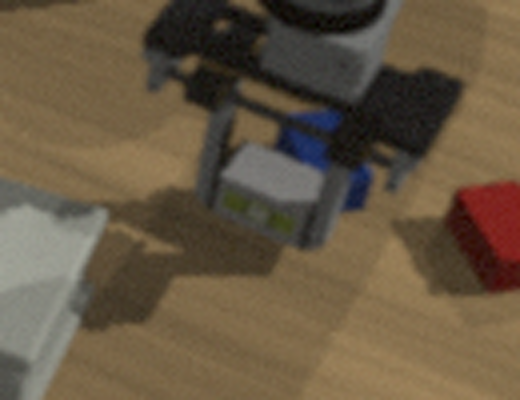

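The crop shows the vial still facing away from the robot: pad friction keeps the level almost flat. I'll set it down flat and regrip it at mid-height. Then I'll roll it by lowering it over the shelf's front edge, which pushes its top part up.

```bash
python3 -m creep '[[-1,[2,0,0],0],[-1,[4,0,0],0],[-1,[4,0,0.7],0],[-1,[4,0,1.4],0],[-1,[4,0,1.4],0],[-0,[4,0,1.4],0],[1,[4,0,1.4],0],[1,[4,0,1.4],0],[1,[4,0,1.4],0],[1,[3,0,1.4],0],[1,[2.7,0,1.4],0],[1,[2.7,0,1.4],0]]' 3;  python3 - <<'E'
from h import *
im,p=cam('wrist'); hsv=cv2.cvtColor(im,cv2.COLOR_RGB2HSV); s=manip.read_state()
X=proj(p,(435,135,32)); print(X)
save('w3',im)
im,p=cam('top'); hsv=cv2.cvtColor(im,cv2.COLOR_RGB2HSV)
save('t3',im)
# scene: face mask
im,p=cam('scene'); hsv=cv2.cvtColor(im,cv2.COLOR_RGB2HSV)
k=((hsv[...,0]>=28)&(hsv[...,0]<=42)&(hsv[...,1]>110)).astype(np.uint8)
n,l,st,ce=cv2.connectedComponentsWithStats(k); 
for i in range(1,n):
    if st[i,4]>8: print(st[i],ce[i],onz(p,*ce[i],16))
E
```

```text
clock: 8.25
eef_pos: [431.9, 133.9, 17.5]
eef_rot: [3.142, 0.0, -0.044]
wrist_force: [-0.2, -1.0, -0.1]
finger_gap: 94.1
finger_force: 0.0
(np.float64(316.4015314011855), np.float64(254.09769488902208))
[496  36   7   6  12] [498.16666667  38.16666667] [-797.56095772   94.55848165   16.        ]
[493  61   8   7  14] [495.92857143  64.        ] [-546.08048253  143.333925     16.        ]
[489  65   3   8  10] [490.1  68.6] [-494.44488713  132.72604431   16.        ]
[431  82   8   6   9] [434.88888889  84.55555556] [-257.64518388  -12.50146537   16.        ]
[391 220   5   4  11] [392.81818182 221.36363636] [455.42074093 119.12294602  16.        ]
[402 225   5   4  11] [404.18181818 226.63636364] [456.9694572  150.40916255  16.        ]
[416 278   6   3  13] [418.61538462 279.38461538] [586.90089762 236.5170689   16.        ]
[430 278   6   3  13] [432.38461538 279.38461538] [570.86713677 263.03981327  16.        ]
```

```bash
python3 -m creep '[[1,[0.3,0,0],0],[-1,[0.3,0,0],0],[-1,[0.3,0,0],0],[-1,[0.3,0,0],0],[-1,[0.3,0,0],0],[-1,[0.3,0,0],0],[-1,[0.3,0,0],0],[-1,[0.3,0,-4],0],[-1,[0.3,0,-8],0],[-1,[0.3,0,-10],0],[-1,[0.3,0,-10],0]]' 6;  python3 - <<'E'
from h import *
im,p=cam('top'); hsv=cv2.cvtColor(im,cv2.COLOR_RGB2HSV)
# front board edge: scan columns for transition white->wood
for u in range(275,385,12):
    print(u,[(v,hsv[v,u].tolist()[1:]) for v in range(214,230,1) if hsv[v,u,1]<90][-1], end=' ')
    v=[v for v in range(195,230) if hsv[v,u,1]<60][-1]; print(v,onz(p,u,v,65).round(1), [int(hsv[x,u,2]) for x in range(214,230)])
E
```

```text
clock: 9.5
eef_pos: [436.6, 134.0, 119.8]
eef_rot: [-3.14, -0.005, -0.044]
wrist_force: [-0.9, -1.0, -2.3]
finger_gap: 65.9
finger_force: 6.0
275 (227, [84, 100]) 226 [495.6  41.4  65. ] [120, 120, 117, 121, 120, 120, 119, 122, 119, 119, 111, 104, 94, 100, 102, 102]
287 (225, [58, 102]) 225 [498.6  11.6  65. ] [120, 121, 118, 122, 134, 158, 168, 167, 155, 131, 109, 102, 106, 108, 106, 107]
299 (224, [67, 91]) 223 [504.2 -18.2  65. ] [121, 124, 123, 119, 124, 120, 122, 123, 117, 103, 91, 95, 100, 106, 109, 107]
311 (223, [58, 106]) 223 [504.8 -48.1  65. ] [126, 122, 125, 121, 122, 121, 124, 118, 104, 106, 127, 147, 152, 157, 160, 161]
323 (222, [70, 121]) 221 [510.4 -78.1  65. ] [123, 121, 122, 124, 121, 125, 118, 111, 121, 145, 151, 151, 153, 153, 160, 156]
335 (221, [75, 119]) 220 [ 513.5 -108.2   65. ] [126, 122, 125, 125, 124, 119, 108, 119, 144, 158, 159, 157, 153, 157, 157, 159]
347 (220, [51, 134]) 220 [ 514.  -138.4   65. ] [172, 172, 172, 170, 166, 148, 134, 143, 154, 159, 161, 162, 158, 156, 157, 156]
359 (219, [66, 146]) 218 [ 519.6 -168.6   65. ] [117, 117, 128, 133, 135, 146, 154, 160, 162, 159, 157, 159, 157, 155, 156, 157]
371 (218, [75, 147]) 217 [ 522.7 -198.9   65. ] [115, 120, 119, 120, 147, 161, 161, 158, 159, 158, 157, 154, 153, 154, 158, 158]
383 (217, [87, 155]) 215 [ 528.4 -229.3   65. ] [118, 120, 133, 155, 163, 164, 157, 160, 155, 150, 149, 151, 153, 155, 155, 159]
```

```bash
python3 -c "
from h import *
go(496,-61.5,100,.102)"
```

```text
shift [ 6.88 19.25  1.79] roll -1.67 q6 1.83
```

```bash
python3 -m creep '[[-1,[0,3,0],-0.5],[-1,[0,7,0],-1],[-1,[0,11,0],-1.67],[-1,[2,15,0],-1.67],[-1,[4,19.2,0],-1.67],[-1,[6.9,19.2,0],-1.67],[-1,[6.9,19.2,1.8],-1.67],[-1,[6.9,19.2,1.8],-1.67],[-1,[6.9,19.2,1.8],-1.67]]';python3 - <<'E'
from h import *
im,p=cam('scene'); go(496,-61.5,84,.102);x,y=proj(p,manip.read_state()['eef_pos']);x=int(x);y=int(y)
save('s3',cv2.resize(im[max(0,y-50):y+50,x-65:x+65],None,fx=4,fy=4,interpolation=cv2.INTER_CUBIC))
E
```

```text
clock: 10.45
eef_pos: [495.0, -60.9, 98.3]
eef_rot: [-3.141, 0.003, 0.102]
wrist_force: [0.7, -0.0, -0.2]
finger_gap: 65.9
finger_force: 6.0
shift [0.05 0.07 1.5 ] roll -0.0 q6 1.27
```

```bash
python3 -m creep '[[-1,[0,0,1],0],[-1,[0,0,1.5],0],[-1,[-0.2,0,1.8],0],[-1,[-0.4,0,2.1],0],[-1,[-0.6,0,2.5],0],[-1,[-0.75,0,2.9],0],[-1,[-0.8,0,3.3],0],[-1,[-0.77,0,3.8],0],[-1,[-0.65,0,4.2],0],[-1,[-0.5,0,4.6],0],[-1,[-0.3,0,5],0],[-1,[-0.3,0,5],0]]';python3 - <<'E'
from h import *
im,p=cam('scene'); x,y=proj(p,manip.read_state()['eef_pos']);x=int(x);y=int(y)
save('s4',cv2.resize(im[max(0,y-50):y+50,x-65:x+65],None,fx=4,fy=4,interpolation=cv2.INTER_CUBIC))
E
```

```text
clock: 11.7
eef_pos: [492.7, -61.3, 48.6]
eef_rot: [-3.141, 0.001, 0.102]
wrist_force: [-0.6, 0.2, -3.1]
finger_gap: 65.7
finger_force: 6.0
```

View pics/s4.png

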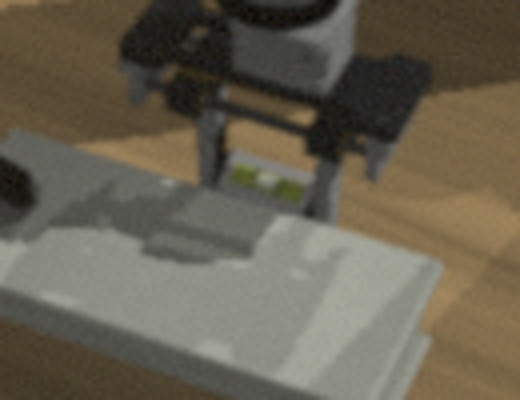

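The crop shows the level upright in the grip, with the vial facing up at (267,180), just in front of the shelf. Next I back away, lower it to the counter and release.

```bash
python3 -m creep '[[-1,[-2,0,0],0],[-1,[-4,0,0],0],[-1,[-4,0,1.3],0],[-1,[-4,0,2],0],[-1,[-4,0,2.5],0],[-1,[-4,0,2.9],0],[-1,[-4,0,2.9],0],[-1,[-4,0,2.9],0]]'; python3 -m creep '[[1,[0,0,0],0],[1,[0,0,0],0],[1,[0,0,0],0],[1,[0,0,0],0],[1,[0,0,-3],0],[1,[0,0,-7],0],[1,[-2,0,-8],0],[1,[-4,0,-8],0],[1,[-4,0,-8],0],[1,[-4,0,-8],0]]'; python3 - <<'E'
from h import *
im,p=cam('wrist'); print(manip.read_state()['eef_pos'])
x,y=map(int,proj(p,(453,-65,44))); print(x,y)
save('w5',cv2.resize(im[max(0,y-75):y+75,x-100:x+100],None,fx=3,fy=3,interpolation=cv2.INTER_CUBIC)); save('w5full',im)
np.save('w5.npy',im); import pickle; pickle.dump(p,open('w5.pkl','wb'))
E
```

```text
clock: 12.55
eef_pos: [453.4, -65.5, 20.4]
eef_rot: [3.142, -0.0, 0.102]
wrist_force: [0.1, 0.2, -0.9]
finger_gap: 66.2
finger_force: 6.0
clock: 13.55
eef_pos: [413.8, -69.6, 100.7]
eef_rot: [3.141, -0.001, 0.101]
wrist_force: [-0.6, -0.0, -0.6]
finger_gap: 93.9
finger_force: 0.0
[413.96260904 -69.59962458 100.4904206 ]
318 162
```

View pics/w5.png

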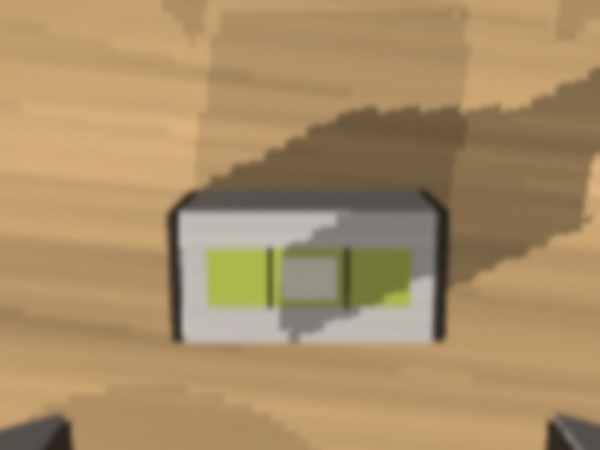

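The crop shows the level standing upright on its base, with the vial and its two lines facing up and the bubble at (308,277). I'll regrip it higher and carry it to the shelf.

```bash
python3 - <<'E'
from h import *
import pickle
p=pickle.load(open('w5.pkl','rb'))
c=onz(p,320.7,179.3,44); print(c, onz(p,218+180/3,87+210/3,44),onz(p,218+440/3,87+210/3,44),onz(p,218+180/3,87+340/3,44),onz(p,218+438/3,87+340/3,44))
go(c[0],c[1],25,.102)
E
```

```text
[441.42394786 -67.78101122  44.        ] [454.14351154 -36.5914241   44.        ] [460.26580512 -96.63463181  44.        ] [422.93523452 -38.72333803  44.        ] [ 429.2262886  -100.40321468   44.        ]
shift [2.75 0.1  7.55] roll -0.01 q6 1.22
```

```bash
python3 -m creep '[[1,[2.75,0.1,3],0],[1,[2.75,0.1,5.5],0],[1,[2.75,0.1,7.5],0],[1,[2.75,0.1,7.5],0],[1,[2.75,0.1,7.5],0],[-1,[2.75,0.1,7.5],0],[-1,[2.75,0.1,7.5],0],[-1,[2.75,0.1,7.5],0],[-1,[2.75,0.1,7.5],0],[-1,[2.75,0.1,7.5],0],[-1,[2.75,0.1,7.5],0]]' 15; python3 -m creep '[[-1,[0,0,-3],0],[-1,[0,0,-7],0],[-1,[0,0,-10],0],[-1,[0,0,-10],0]]';python3 - <<'E'
from h import *
c=np.array([577.5,-77]);a=.102
c=c-0*np.array([-np.sin(a),np.cos(a)])
go(*c,100,.102)
E
```

```text
clock: 14.7
eef_pos: [441.1, -67.8, 25.9]
eef_rot: [3.141, -0.001, 0.102]
wrist_force: [-1.6, 1.2, 6.3]
finger_gap: 66.0
finger_force: 15.0
clock: 15.1
eef_pos: [442.4, -68.1, 128.9]
eef_rot: [3.14, -0.006, 0.102]
wrist_force: [-0.3, -0.1, -2.1]
finger_gap: 66.0
finger_force: 15.0
shift [13.35  2.25  2.89] roll -0.0 q6 1.23
```

```bash
python3 -m creep '[[-1,[4,0.6,0],0],[-1,[8,1.3,0],0],[-1,[12,2,0],0],[-1,[13.3,2.25,0],0],[-1,[13.3,2.25,0],0],[-1,[13.3,2.25,1.5],0],[-1,[13.3,2.25,2.8],0],[-1,[13.3,2.25,3.2],0],[-1,[13.3,2.25,3.2],0],[-1,[13.3,2.25,3.2],0]]';  python3 -m creep '[[-1,[0,0,0.15],0],[-1,[0,0,0.3],0],[-1,[0,0,0.3],0]]'
```

```text
clock: 16.1
eef_pos: [574.6, -77.0, 93.1]
eef_rot: [3.141, 0.001, 0.101]
wrist_force: [-4.4, -2.3, 5.1]
finger_gap: 66.5
finger_force: 14.9
clock: 16.4
eef_pos: [575.5, -77.0, 91.9]
eef_rot: [3.141, -0.002, 0.101]
wrist_force: [-5.4, -1.6, 19.3]
finger_gap: 66.9
finger_force: 15.1
```

```bash
python3 -m creep '[[-1,[0,0,-0.2],0],[1,[0,0,-0.2],0],[1,[0,0,-0.2],0],[1,[0,0,-0.2],0],[1,[0,0,-0.2],0],[1,[0,0,-3],0],[1,[-1,0,-7],0],[1,[-3,0,-9],0],[1,[-3,0,-9],0],[1,[-3,0,-9],0]]'; python3 - <<'E'
from h import *
im,p=cam('wrist'); print(manip.read_state()['eef_pos'],p['origin'])
x,y=map(int,proj(p,(577,-77,109))); print(x,y)
save('w6',im);np.save('w6.npy',im); import pickle; pickle.dump(p,open('w6.pkl','wb'))
E
```

```text
clock: 17.4
eef_pos: [545.6, -79.7, 180.2]
eef_rot: [3.142, -0.0, 0.101]
wrist_force: [-0.1, -0.3, -0.3]
finger_gap: 93.7
finger_force: 0.0
[545.59440816 -79.61301747 179.45042559] [617.98785422 -73.23581876 346.22668692]
320 170
```

View pics/w6.png

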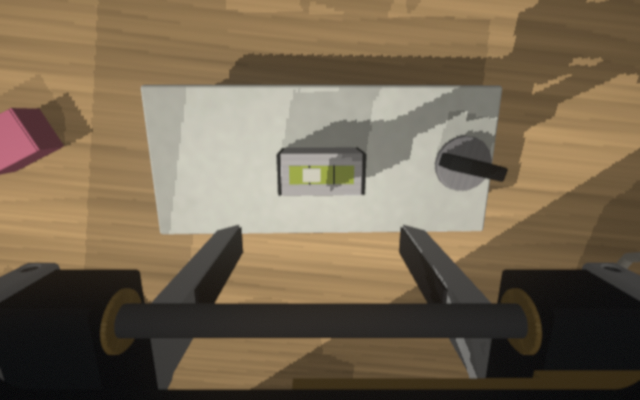

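The wrist view shows the level standing in the middle of the board at (322,172), with the bubble at (312,176) left of centre, towards the high +y end. The knob's bar runs from (441,160) to (506,174).

```bash
cat >> h.py <<'E'
def bubble(z=108,y0=-77,save_as=None):
    im,p=cam('wrist'); x,y=map(int,proj(p,(577,y0,z)))
    if save_as: save(save_as,im)
    hsv=cv2.cvtColor(im,cv2.COLOR_RGB2HSV).astype(int)
    w=np.zeros(im.shape[:2],bool); w[max(0,y-45):y+45,max(0,x-70):x+70]=1
    g=(hsv[...,0]>=24)&(hsv[...,0]<=45)&(hsv[...,1]>100)&w
    vs,us=np.nonzero(g); r=cv2.minAreaRect(np.stack([us,vs],1).astype(np.float32)); print('vial',r)
    pts=cv2.boxPoints(r); 
    e=sorted([(pts[i]+pts[(i+1)%4])/2 for i in range(4)],key=lambda q:-np.linalg.norm(q-np.array(r[0])))[:2]
    e=sorted(e,key=lambda q:q[0]); W=max(r[1]); k=48/W
    u=(e[1]-e[0])/W; c=np.array(r[0]); n=np.array([-u[1],u[0]])
    prof=[]
    for s in np.arange(-24,24.1,.5):
        q=[c+u*s/k+n*h/k for h in(-1.5,0,1.5)]
        prof.append(np.mean([cv2.remap((im[...,0].astype(np.float32)-0,)[0]*0+hsv[...,1].astype(np.float32),np.float32([[a[0]]]),np.float32([[a[1]]]),1)[0,0] for a in q]))
    prof=np.array(prof); S=np.arange(-24,24.1,.5); m=(prof<70); print('mm/px',round(k,3),'low-sat from',S[m].min() if m.any() else None,S[m].max() if m.any() else None,'bubble(+y)=',-S[m].mean() if m.any() else None)
    return im,p,c
E
python3 - <<'E'
from h import *
im,p,c=bubble(); print(onz(p,*c,109))
m=(im.max(2)<50).astype(np.uint8); m[:140]=0;m[200:]=0;m[:,:425]=0;m[:,520:]=0
k=max(cv2.findContours(m,0,1)[0],key=cv2.contourArea)
P=np.array([onz(p,u,v,93)[:2] for u,v in k[:,0].astype(float)],np.float32); r=cv2.minAreaRect(P); print(r,cv2.boxPoints(r).round(1).tolist())
g=im[150:185,430:515].astype(int).max(2)
for row in g[::3]: print(' '.join('%3d'%v for v in row[::3]))
E
```

```text
vial ((321.5, 174.5), (17.0, 63.0), 90.0)
mm/px 0.762 low-sat from -14.5 -1.0 bubble(+y)= 7.75
[574.06643657 -78.21628557 109.        ]
((589.891357421875, -198.21011352539062), (53.8244514465332, 11.479460716247559), 83.01500701904297) [[580.9000244140625, -224.1999969482422], [592.2999877929688, -225.60000610351562], [598.9000244140625, -172.1999969482422], [587.5, -170.8000030517578]]
192 195 189 140  98 116  85  76  74  71  72  71  72  71  70  72  70  71  71  70  94 116 113 114 114 114 114 114 114
193 194 183 101  86  55  48  58  67  69  72  72  73  71  72  71  71  72  70  71  82 113 111 111 111 111 111 111 112
193 194 159 107  51  36  35  34  35  39  45  55  63  68  72  70  71  72  72  71  74 110 115 113 113 113 113 112 112
192 192 130 104  38  37  36  35  37  37  35  35  34  36  43  52  62  67  70  71  72 107 115 115 115 115 116 116 115
191 189 115  86  37  36  38  36  39  38  38  38  36  32  32  32  31  31  40  48  60 104 115 116 116 116 115 116 116
191 188 120 108  52  39  37  37  39  38  38  36  37  33  33  32  33  32  30  30  30  37  54  81  94 105 110 111 112
192 187 125 134 125 103  66  45  40  38  38  37  36  34  34  34  34  33  29  31  30  32  30  32  33  42  87 111 111
190 187 133 135 130 132 131 116 102  77  60  44  40  36  34  33  33  33  31  33  33  31  33  33  34  34  78 108 108
192 191 167 134 132 132 132 130 129 130 127 118 107  85  63  44  37  34  34  33  34  34  36  34  35  40 103 107 109
193 192 187 135 136 134 131 130 129 132 128 130 130 128 130 119 109  95  70  61  41  37  36  36  36  62 108 110 109
194 193 192 155 140 134 132 130 130 132 129 131 129 131 132 126 128 129 154 177 116  92  70  55  48  96 113 113 112
194 193 192 189 162 141 132 131 132 130 130 132 129 133 129 127 130 167 188 185 124 118 117 114 113 118 118 118 136
```

```bash
python3 -c "
from h import *
go(589.3,-200,87,1.44)"; python3 -m creep '[[1,[1,3,0],-1.7],[1,[2,6,0],-3.4],[1,[3.1,9,0],-5.1],[1,[3.1,12.4,0],-6.8],[1,[3.1,12.4,0],-8.5],[1,[3.1,12.4,0],-10.2],[1,[3.1,12.4,0],-11.9],[1,[3.1,12.4,0],-13.6],[1,[3.1,12.4,0],-15.35],[1,[3.1,12.4,2],-15.35],[1,[3.1,12.4,4],-15.35],[1,[3.1,12.4,4],-15.35]]'; python3 -c "
from h import *
go(589.3,-200,87,1.44)"
```

```text
shift [ 3.13 12.43  9.21] roll -15.34 q6 1.26
clock: 18.7
eef_pos: [587.9, -199.3, 136.3]
eef_rot: [-3.135, -0.002, 1.441]
wrist_force: [-1.0, -1.2, 0.4]
finger_gap: 93.8
finger_force: 0.0
shift [-0.05  0.15  4.93] roll 0.01 q6 -0.26
```

```bash
python3 -m creep '[[1,[0,0.1,2],0],[1,[0,0.1,3.5],0],[1,[0,0.1,4.7],0],[1,[0,0.1,4.9],0],[1,[0,0.1,4.9],0],[-1,[0,0.1,4.9],0],[-1,[0,0.1,4.9],0],[-1,[0,0.1,4.9],0],[-1,[0,0.1,4.9],0],[-1,[0,0.1,4.9],0],[-1,[0,0.1,4.9],0],[-1,[0,0.1,4.9],0]]' 40;python3 -m creep '[[-1,[0,0,0],0],[-1,[0,0,0],0],[-1,[0,0,0],0]]'
```

```text
clock: 19.9
eef_pos: [590.0, -200.1, 91.5]
eef_rot: [3.142, 0.0, 1.441]
wrist_force: [0.1, -0.1, 0.6]
finger_gap: 41.4
finger_force: 0.0
clock: 20.2
eef_pos: [590.0, -200.1, 91.4]
eef_rot: [3.142, 0.0, 1.441]
wrist_force: [0.1, -0.0, -0.1]
finger_gap: 17.3
finger_force: 0.0
```

```bash
python3 -m creep '[[-1,[0,0,0.4],0],[-1,[0,0,0.4],0],[-1,[0,0,0.4],0],[-1,[0,0,0.4],0]]'
```

```text
clock: 20.6
eef_pos: [590.1, -200.2, 88.6]
eef_rot: [3.141, 0.0, 1.441]
wrist_force: [-5.0, 1.2, 12.4]
finger_gap: 11.9
finger_force: 40.0
```

```bash
python3 -m creep '[[-1,[0,0,-0.05],1.5],[-1,[0,0,-0.1],3],[-1,[0,0,-0.15],4.5],[-1,[0,0,-0.2],6],[-1,[0,0,-0.25],7.5],[-1,[0,0,-0.3],9],[-1,[0,0,-0.36],10.5],[-1,[0,0,-0.42],12],[-1,[0,0,-0.47],13.5],[-1,[0,0,-0.52],15],[-1,[0,0,-0.58],16.5],[-1,[0,0,-0.6],17.2]]'; python3 -m creep '[[-1,[0,0,0],0],[-1,[0,0,0],0],[-1,[0,0,0],0]]'; python3 - <<'E'
from h import *
im,p=cam('wrist'); save('w7',im); print(proj(p,(574,-78,112)))
E
```

```text
clock: 21.8
eef_pos: [589.5, -198.4, 94.3]
eef_rot: [-3.139, 0.002, -0.064]
wrist_force: [-9.4, 11.7, 15.9]
finger_gap: 11.8
finger_force: 40.0
clock: 22.1
eef_pos: [589.6, -198.4, 94.3]
eef_rot: [-3.139, 0.002, -0.059]
wrist_force: [-8.5, 12.7, 15.6]
finger_gap: 11.7
finger_force: 40.0
(np.float64(91.5059173590991), np.float64(301.7698537266491))
```

```bash
python3 -m creep '[[1,[0,0,0],0],[1,[0,0,0],0],[1,[0,0,0],0],[1,[0,0,-3],0],[1,[0,0,-7],0],[1,[-2,-3,-9],0],[1,[-4,-7,-9],-1],[1,[-4,-11,-9],-2],[1,[-4,-12,-9],-2],[1,[-4,-12,-9],-2],[1,[-4,-12,-9],-2]]'; python3 - <<'E'
from h import *
im,p,c=bubble(111,-78,'w8'); print(c,onz(p,*c,115)); im,p,c=bubble(111,-78); print(manip.read_state()['eef_pos'],manip.read_state()['eef_rot'])
x,y=map(int,c); save('w8c',cv2.resize(im[y-50:y+50,x-60:x+200],None,fx=3,fy=3,interpolation=cv2.INTER_CUBIC))
E
```

```text
clock: 23.25
eef_pos: [557.4, -78.7, 183.2]
eef_rot: [3.141, 0.0, 0.113]
wrist_force: [0.5, -0.1, -0.2]
finger_gap: 93.1
finger_force: 0.0
vial ((318.99835205078125, 190.5760498046875), (62.31136703491211, 16.496103286743164), 1.2453643083572388)
mm/px 0.77 low-sat from -7.5 6.0 bubble(+y)= 0.75
[318.99835205 190.5760498 ] [573.88639597 -76.44805817 115.        ]
vial ((318.9444885253906, 190.44190979003906), (62.256649017333984, 16.518461227416992), 1.3019527196884155)
mm/px 0.771 low-sat from -8.0 5.5 bubble(+y)= 1.25
[557.28916157 -79.10116213 183.15592206] [3.14155614e+00 3.32640816e-04 1.12695625e-01]
```

View pics/w8c.png

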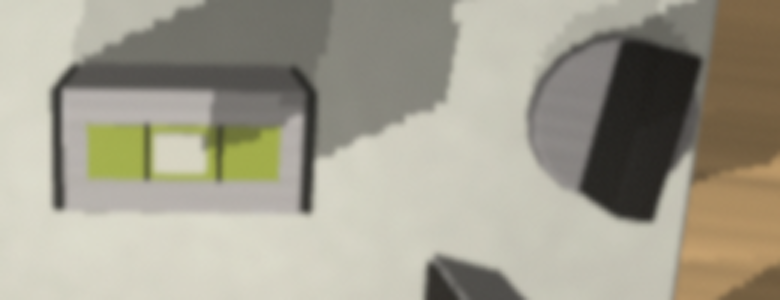

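The crop shows the bubble at 180 between lines at 147 and 220, so it is about 1 mm to the +y side. About 0.25 rad more is needed.

```bash
python3 -c "
from h import *
go(589.6,-198.8,94,-.06)"; python3 -m creep '[[1,[1,3,0],1],[1,[1.9,7,0],2],[1,[1.9,12.25,0],2],[1,[1.9,12.25,0],2],[1,[1.9,12.25,3],2],[1,[1.9,12.25,6],2],[1,[1.9,12.25,8],2],[1,[1.9,12.25,8.9],2],[0,[1.9,12.25,8.9],2],[-1,[1.9,12.25,8.9],2],[-1,[1.9,12.25,8.9],2],[-1,[1.9,12.25,8.9],2]]' 40;  python3 -m creep '[[-1,[0,0,0],0],[-1,[0,0,0],0],[-1,[0,0,0],0],[-1,[0,0,0],0],[-1,[0,0,0],0],[-1,[0,0,0],0]]'
```

```text
shift [ 1.86 12.26  8.92] roll 1.98 q6 1.25
clock: 24.55
eef_pos: [590.5, -197.5, 95.5]
eef_rot: [3.141, -0.001, -0.06]
wrist_force: [0.5, 0.5, -0.4]
finger_gap: 65.3
finger_force: 0.0
clock: 25.15
eef_pos: [590.1, -197.4, 94.4]
eef_rot: [-3.142, 0.0, -0.06]
wrist_force: [0.4, 0.8, 1.2]
finger_gap: 17.5
finger_force: 0.2
```

```bash
python3 -m creep '[[-1,[0,0,0],0],[-1,[0,0,0],0],[-1,[0,0,0],0],[-1,[0,0,-0.05],1.2],[-1,[0,0,-0.1],2.4],[-1,[0,0,-0.1],2.9],[-1,[0,0,-0.1],2.9],[-1,[0,0,-0.1],2.9]]'; python3 -m creep '[[1,[0,0,0],0],[1,[0,0,0],0],[1,[0,0,0],0],[1,[0,0,-3],0],[1,[0,0,-7],0],[1,[-2,-3,-9],-1],[1,[-4.5,-7,-9],-3],[1,[-6.5,-11,-9],-4.8],[1,[-6.5,-11,-9],-4.8],[1,[-6.5,-11,-9],-4.8],[1,[-6.5,-11,-9],-4.8]]'; python3 - <<'E'
from h import *
for i in range(4): im,p,c=bubble(112,-77)
print(c,manip.read_state()['eef_pos'],manip.read_state()['eef_rot'])
save('w9',im);x,y=map(int,c); save('w9c',cv2.resize(im[y-40:y+40,x-60:x+60],None,fx=6,fy=6,interpolation=cv2.INTER_CUBIC))
E
```

```text
clock: 25.95
eef_pos: [590.2, -198.2, 95.6]
eef_rot: [3.141, -0.001, -0.313]
wrist_force: [0.7, -6.0, 0.3]
finger_gap: 11.8
finger_force: 40.0
clock: 27.05
eef_pos: [562.2, -73.1, 185.4]
eef_rot: [3.142, 0.0, 0.104]
wrist_force: [-0.2, 0.3, -0.4]
finger_gap: 93.5
finger_force: 0.0
vial ((325.5, 197.0), (16.0, 61.0), 90.0)
mm/px 0.787 low-sat from -6.5 7.0 bubble(+y)= -0.25
vial ((325.0, 197.0), (16.0, 62.0), 90.0)
mm/px 0.774 low-sat from -6.5 6.5 bubble(+y)= -0.0
vial ((324.9999694824219, 196.99998474121094), (61.99999237060547, 15.999998092651367), 0.0)
mm/px 0.774 low-sat from -6.5 6.5 bubble(+y)= -0.0
vial ((324.9999694824219, 196.99998474121094), (61.99999237060547, 15.999998092651367), 0.0)
mm/px 0.774 low-sat from -6.5 6.5 bubble(+y)= -0.0
[324.99996948 196.99998474] [562.15470274 -73.39923847 185.24830652] [-3.14150854e+00  3.06621397e-04  1.04270468e-01]
```

View pics/w9c.png

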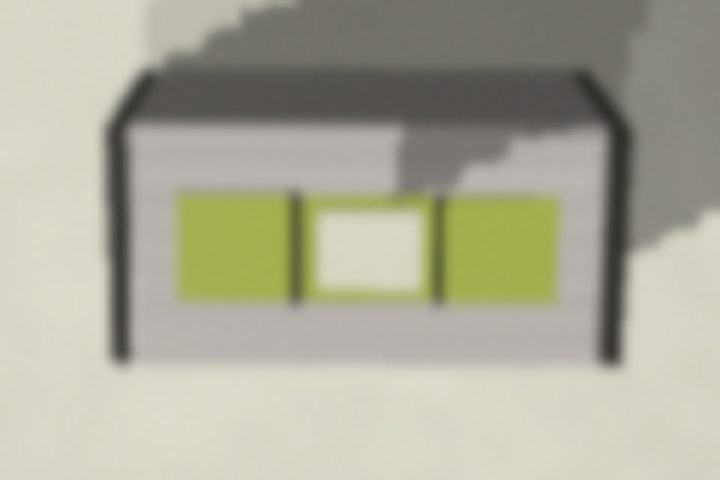

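The crop shows the bubble (316 to 423) centred between the lines at 296 and 438, to within about 0.3 mm. Now I close the fingers and move above the level's middle.

```bash
python3 - <<'E'
from h import *
p=manip.camera_params('wrist'); c=onz(p,325,197,116); print(c); go(c[0],c[1],135,.104)
E
```

```text
[573.93601171 -76.38280851 116.        ]
shift [1.14 0.42 5.02] roll 0.0 q6 1.27
```

```bash
python3 -m creep '[[-1,[1.15,0.4,0],0],[-1,[1.15,0.4,0],0],[-1,[1.15,0.4,0],0],[-1,[1.15,0.4,0],0],[-1,[1.15,0.4,0],0],[-1,[1.15,0.4,0],0],[-1,[1.15,0.4,0],0],[-1,[1.15,0.4,0],0],[-1,[1.15,0.4,0],0],[-1,[1.15,0.4,0],0],[-1,[1.15,0.4,2],0],[-1,[1.15,0.4,2],0]]' 20; python3 -m creep '[[-1,[0,0,1.5],0],[-1,[0,0,2.8],0],[-1,[0,0,2.8],0],[-1,[0,0,2.8],0]]';python3 -c "
from h import *
go(573.9,-76.4,130,.104)"
```

```text
clock: 28.45
eef_pos: [573.1, -75.3, 163.4]
eef_rot: [-3.141, 0.003, 0.106]
wrist_force: [-0.1, -0.0, 0.2]
finger_gap: 2.4
finger_force: 0.0
clock: 28.85
eef_pos: [574.1, -75.5, 137.7]
eef_rot: [-3.142, 0.0, 0.106]
wrist_force: [0.5, 0.1, 0.7]
finger_gap: 0.1
finger_force: 0.0
shift [-0.03  0.09  0.77] roll 0.02 q6 1.27
```

```bash
python3 -m creep '[[-1,[0,0.1,0.3],0],[-1,[0,0.1,0.5],0],[-1,[0,0.1,0.6],0],[-1,[0,0.1,0.6],0]]'; python3 -m creep '[[-1,[0,0,0.1],0],[-1,[0,0,0.1],0],[-1,[0,0,0.1],0]]'
```

```text
clock: 29.25
eef_pos: [574.1, -76.5, 131.4]
eef_rot: [-3.142, 0.0, 0.106]
wrist_force: [0.0, 0.6, -0.0]
finger_gap: 0.8
finger_force: 0.0
clock: 29.55
eef_pos: [574.1, -76.5, 130.5]
eef_rot: [3.142, -0.0, 0.106]
wrist_force: [0.3, -0.4, -0.4]
finger_gap: 0.4
finger_force: 0.0
```

```bash
python3 -m creep '[[-1,[0,0,0.05],0],[-1,[0,0,0.1],0],[-1,[0,0,0.1],0],[-1,[0,0,0.1],0]]'; python3 -m creep '[[-1,[0,0,0.05],0],[-1,[0,0,0.05],0],[-1,[0,0,0.05],0]]'
```

```text
clock: 29.95
eef_pos: [574.3, -76.5, 130.2]
eef_rot: [3.141, -0.001, 0.106]
wrist_force: [-1.7, 0.3, 5.6]
finger_gap: 0.4
finger_force: 3.3
clock: 30.25
eef_pos: [574.4, -76.6, 130.0]
eef_rot: [3.141, -0.001, 0.106]
wrist_force: [-3.3, 0.2, 10.6]
finger_gap: 0.4
finger_force: 4.9
```

```bash
python3 -m creep '[[-1,[0,0,0.01],0],[-1,[0,0,0.01],0],[-1,[0,0,0.01],0],[-1,[0,0,0.01],0],[-1,[0,0,0.01],0],[-1,[0,0,0.01],0],[-1,[0,0,0.01],0],[-1,[0,0,0.01],0],[-1,[0,0,0.01],0],[-1,[0,0,0.01],0]]'; python3 - <<'E'
from h import *
im,p=cam('wrist'); x,y=map(int,proj(p,(574,-76.5,116))); print(x,y)
a=cv2.resize(im[y-60:y+60,x-80:x+80],(400,300),interpolation=cv2.INTER_CUBIC)
im,p=cam('scene'); x,y=map(int,proj(p,(574,-76.5,116)))
b=cv2.resize(im[y-30:y+30,x-40:x+40],(400,300),interpolation=cv2.INTER_CUBIC)
save('fin',np.hstack([a,b]))
E
```

```text
clock: 31.25
eef_pos: [574.4, -76.6, 130.0]
eef_rot: [3.141, -0.001, 0.106]
wrist_force: [-2.9, -0.3, 9.9]
finger_gap: 0.6
finger_force: 5.2
318 239
```

View pics/fin.png

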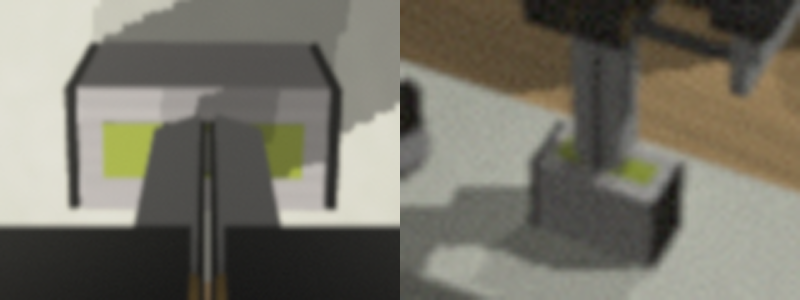

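Both views show the closed fingertips pressing the middle of the vial at about 10 N, with the level still upright. The fingers hide the bubble, and no pale patch shows on either side of them.

```bash
python3 -c "
from cell import manip
print(manip.sign_off())"
```

```text
the job is handed in; nothing more can be done
None
```

I handed the job in at about 31 s: the level stands upright mid-shelf, the arm is still pressing it at about 10 N, and the mug and jars were left alone; the bubble read centred (within 0.3 mm) just before the press, but the fingers hid it after that.

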